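# Open the safety-capped sanitiser concentrate at the prep counter

## Robot

A 7-joint arm with a two-finger parallel gripper is mounted at the origin on the work surface. World frame = base frame: x ahead of the robot, y to its left, z up, the work surface at z = 0. Lengths are in m, angles in rad, forces in N, time in s.
With the tool pointing down it reaches from about 0.425 to 0.875 m from the base axis. Payload 8.4 kg.
Tool frame: the origin (TCP) lies at the very end of the fingers, on their centre line; the grasp point (between the pads) lies 19 mm behind it (grip_depth is the distance from the TCP to the grasp point, in m); x points along the fingers, z is the direction in which the jaws open and shut, and the axes are right-handed (so a half turn about x gives the same grasp; the last joint's range is limited). The gripper opens to 85 mm and grips with 20 to 120 N. Pads are 22 mm wide; open, the fingers measure 114 mm over their backs; the gripper's body (76 mm by 85 mm) begins 54 mm behind the grasp point. The pads swing forward as they close: fully open they stand 13 mm farther back than shut.
Start: joints at [-1.309, 0.333, 0.04, 1.465, -0.013, 1.343, -0.059], TCP at [0.229, 0.608, 0.231] pointing down, gripper open.
Joint ranges: [-2.58, 2.58], [-0.38, 2.09], [-1.3, 1.39], [0.25, 2.4], [-1.5, 4.64], [0.08, 2.09], [-2.65, 2.65]. Speed limits (rad/s): [2.22, 2.22, 2.79, 2.79, 3.14, 3.14, 3.14].

## Interface

Orientations are given as a unit quaternion [x, y, z, w].
In Python, from station import state, read_camera, camera_info, close_job, search_frame, masks_of, grip_depth gives the robot as it stands.
- The arm moves only by the tool move_arm, never from a script. Its argument "deltas" is a list of rows, each a list of 3 entries, a list of its own where there are three numbers: the finger opening in mm, from 0 to 85.4, then the shift along the tool's x, y, z in mm, then the turn, a rotation vector about the tool's x, y, z in rad. A call has 1 to 5 rows; each row shifts and turns the pose as measured when the row begins, along the tool's axes as they then stand; what a row does not reach is not made up. A row lasts 1/8 s, in which the tool goes at most 62.5 mm and 10.7 degrees, less where a joint would pass 70% of its speed; a pose out of reach is approached as far as the arm can. A call is refused whole if a number of a shift passes 62.5 or a number of a turn 0.188, either way. A call with a gripper value outside its range is refused whole. The fingers move at their own pace and stop on an object; "newtons" is the grip in N (left out, the last holds). Time passes only in rows, so rows that do not move let the fingers close. It gives the time, the measured TCP pose, the force and the opening at its end, in the units of the state.
- state(): the state, without advancing time (a new reading comes with each control period).
- read_camera(name): name is "scene" or "top" or "wrist"; returns (picture, depth): 420x560x3 uint8, red, green, blue; 420x560 float32, m along the optical axis (not along the pixel's ray), 0 where there is no reading.
- camera_info(name): a dict with "mtx" (3x3 intrinsics, pixels), "position" and "orientation" of the camera in the world. Camera axes: x right, y down, z forward; pixel columns grow to the right and rows downward; lengths in m; the calibration is good to about 2 mm. A picture is of the moment at which its call begins: read the wrist's pose just before it. camera_info takes no time and is no camera call; for the wrist camera it gives the pose at the moment of the call.
- close_job(): hands the job in, once; it reports no verdict.
Trained networks look in the newest picture that a camera, given by its name, has taken for a name from the list of things; names that differ only in an ending like _2 or _b are one class to them, and where a whole thing is asked for, a point or a joint stands for the part that bears it (a point fixed in the world has none). Each returns a list of dicts, best first, with "p" (0 to 1); they miss things now and then, are a little off and sometimes report something else, mostly with a low value. They report only what shows in the picture. A call takes as long as a camera call. They do not tell look-alikes from the thing itself.
- search_frame(camera, thing): "at" ([column, row] in pixels, amid what is visible of it).
- masks_of(camera, thing): "region" (420x560 bool, what is visible of it) and "at" ([column, row] in pixels, amid what is visible of it).
The state is a dict: "time_s": time; "q": joint angles; "qvel": joint speeds; "effort": joint torques, N m; "tcp_pos": TCP position; "orientation": TCP orientation; "wrist_force": force on the tool from outside, world axes, zero at the start; "moment": the same for the moment, N m; "grip_width": finger opening in m.
Only numpy, scipy, OpenCV 4.12 (cv2) and the standard library are available. Lean on these libraries where they do the work, as an engineer would, in place of code of your own. Each camera call takes 0.05 s, during which the arm holds its last target.

## Task

The sanitiser concentrate stands in the steel bottle caddy with its measuring cup upside down over the safety cap: lift the cup off and stand it, still mouth down, on the bare worktop clear of the caddy. Then press the safety cap down, turn it anticlockwise about a sixth of a turn while it is pressed, and lift it off the bottle. Finish while still holding the cap in the gripper, level and about a hand's breadth straight above the open neck, with the bottle still seated in the caddy and nothing else knocked over or pushed about.

Things in the scene. Friction and masses are not known exactly. Their poses are not given: they have to be found in the camera images.
- caddy: Stainless steel bottle caddy screwed to the worktop (immovable): open-topped box 89 mm (its x) by 175 mm (its y), 60 mm high, floor 3 mm; a partition makes two square pockets centred 43 mm either side of the middle along its y. Origin: centre of its underside, on the worktop (z = 0). z up.
- bottle: White square concentrate bottle 80 x 80 mm, 0.5 to 0.9 kg, standing loose in one of the pockets (1.5 mm play; the pocket keeps it from turning). Straight sides to 116 mm, then a sloping shoulder to a round neck 31 mm in diameter from 138 mm up. It is the taller bottle in the caddy, with the cup over it. Origin: centre of its underside; z up its axis.
- bottle_mouth (a point): Centre of the top of the bottle's neck, 167.5 mm above the bottle's underside; z up. Three ledges on the neck's side (38 mm diameter over them) hold the cap's three lugs.
- cap: Push-and-turn safety cap: ribbed grey cylinder 46 mm in diameter, 30 mm high, 40 g, hidden under the cup at first. Origin: centre of its underside, while locked 150 mm above the bottle's underside (12 mm of bare neck below it); z up, x parallel to the bottle's x while locked. Grip it round its side. Not pressed, or turned too little, it stays locked and pulling lifts the bottle along.
- cap_top (a point): Centre of the cap's flat top. A spring holds the cap up: 5 N starts it down, then 1 N per mm; it bottoms at 8 mm. Pressed over 4 mm (aim at 6) it turns anticlockwise seen from above; keep it pressed. Turned 42 to 88 degrees from locked (best 60 to 65) it lifts straight off; a stop ends the turn at 88 degrees, another blocks clockwise turning.
- cup: Frosted clear plastic measuring cup with thin grey rings, upside down over the cap, 30 g. Outside 58 mm diameter at the closed top, 62 mm at the rim (64 mm bead, 2 mm high); 41 mm high, 38 mm deep. Origin: centre of its rim plane, its lower end (at first 142 mm above the bottle's underside: it hangs on the cap's top); z up, to the closed end. Stood mouth down on the worktop: origin z = 0.
- squat_bottle: Bystander: low white square bottle 80 x 80 mm with a small round flip-top, 112 mm high over all, loose in the caddy's other pocket. Origin: centre of its underside.
- squeeze_bottle: Bystander: cream squeeze bottle, 60 mm diameter, 190 mm high with its nozzle, standing on the worktop. Origin: centre of its underside.
- shaker: Bystander: steel shaker with side handle (towards its +y), 71 mm diameter, 102 mm high, reaching 59 mm from its axis at the handle. Origin: centre of its underside.
- small_pan: Bystander: small steel food pan of gherkins, 120 mm (its x) by 196 mm (its y) over the rim, 66 mm high. Origin: centre of its underside.
- tongs: Bystander: steel tongs lying flat along their x, 275 mm long, 75 mm wide, 14 mm high. Origin: near their middle, on the worktop.
- timer: Bystander: flat white kitchen timer 60 mm (its x) by 70 mm (its y), 22 mm high. Origin: centre of its underside.
- spoodle: Bystander: portion ladle lying on the worktop, bowl 72 mm diameter and 30 mm high, handle along its +y to 245 mm from the bowl's centre. Origin: underside of the bowl.
Not all that is in view belongs to the job. What is shaped like the cup but orange is not meant. Leave any purple look-alike of the caddy alone.

How it is judged:
On the way, in this order (a step that is already met when the one before it is completed fails the run):
1. the measuring cup stands mouth down on the worktop, let go, clear of the caddy (height (world z) of cup below 0.006 m and angle between cup's own z axis and vertical below 0.12 rad and horizontal distance between cup and caddy above 0.085 m and contact force between cup and caddy below 0.05 N and contact force between cup and the fingers below 0.05 N and linear speed of cup below 0.02 m/s), for 0.2 s.
2. the safety cap, still locked on the neck, is pressed down at least 3 mm (z of cap in the frame of bottle below 0.147 m and horizontal distance between cap and bottle_mouth below 0.006 m and angle between the x axis of cap and the x axis of bottle, either way round below 0.35 rad), for 0.02 s.
3. the cap is turned at least 37 degrees while still on the neck (z of cap in the frame of bottle below 0.1535 m and horizontal distance between cap and bottle_mouth below 0.006 m and angle between the x axis of cap and the x axis of bottle, either way round above 0.65 rad), for 0.02 s.
At the end, for the whole second after the job is handed in: The fingers hold the cap still, level within 17 deg, touching neither bottle nor cup, its underside 30-160 mm above the neck's mouth, within 45 mm sideways; bottle seated upright (raised under 5 mm); cup mouth down on the worktop, let go, at rest, off the caddy, 85 mm or more from its centre (all of step 1 and z of cap in the frame of bottle_mouth between 0.03 and 0.16 m and horizontal distance between cap and bottle_mouth below 0.045 m and angle between cap's own z axis and vertical below 0.3 rad and contact force between cap and the fingers above 1 N and contact force between cap and bottle below 0.05 N and contact force between cap and cup below 0.05 N and linear speed of cap below 0.03 m/s and z of bottle in the frame of caddy below 0.008 m and angle between bottle's own z axis and vertical below 0.1 rad); the arm keeps its last pose, push and grip.
It fails at once if the bottle is pulled more than 20 mm up out of its pocket or tipped (z of bottle in the frame of caddy above 0.023 m or angle between bottle's own z axis and vertical above 0.3 rad).
It fails at once if the cup is tipped over (angle between cup's own z axis and vertical above 0.8 rad).
It fails at once if a bystander is pushed more than 30 mm or knocked over (distance of any of squat_bottle, squeeze_bottle, shaker, small_pan, tongs, timer, spoodle from where it was at the start of the episode above 0.03 m or angle between any of squat_bottle, squeeze_bottle, shaker, small_pan, tongs, timer, spoodle's own z axis and vertical above 0.35 rad).
It also fails if it takes over 51 s, if anything falls off the work surface, if the arm or the gripper's body presses on something with over 40 N, if the wrist force passes 120 N, or if a joint passes its speed limit or range.

## Working session

There is one attempt and no reset: what is moved stays moved. The work goes in short steps, Python scripts to look and compute and a tool call to move; the robot and the scene stay as the last step left them, time stands still between calls to the robot, and variables do not carry over. Pictures are saved under pics/ and viewed, and the job is handed in when it is done.

Besides the shell and the picture viewer there is one more tool, called after "Request:" as name(argument=value, ...), one argument or row to a line, values as JSON. move_arm: Moves the arm, as the interface text tells. Its arguments: {"type":"object","properties":{"deltas":{"type":"array"},"newtons":{"type":"number"}},"required":["deltas"]}

```bash
ls; mkdir -p pics; cat > h.py <<'E'
import numpy as np, cv2
from scipy.spatial.transform import Rotation as R
from station import *
def save(n,im): cv2.imwrite('pics/'+n+'.png',cv2.cvtColor(im,cv2.COLOR_RGB2BGR))
def cloud(info,d):
    K=np.array(info['mtx']);v,u=np.mgrid[:d.shape[0],:d.shape[1]]
    p=np.stack([(u-K[0,2])/K[0,0]*d,(v-K[1,2])/K[1,1]*d,d],-1)
    return p@R.from_quat(info['orientation']).as_matrix().T+np.array(info['position'])
E
python3 - <<'E'
from h import *
s=state();print(s)
for c in ['scene','top']:
    i=camera_info(c);im,d=read_camera(c);save(c+'0',im);np.savez('pics/'+c+'0.npz',d=d,im=im,p=cloud(i,d));print(c,i)
    for t in ['cup','caddy','bottle']:
        print(t,[(np.round(x['at']),round(x['p'],2)) for x in search_frame(c,t)])
print(grip_depth)
E
```

```text
pics
{'time_s': 0.0, 'q': array([-1.30922661,  0.33391081,  0.03987086,  1.46627879, -0.01341683,
        1.34334006, -0.05846189]), 'qvel': array([-0.00109566, -0.00110661, -0.00154956,  0.00050444,  0.00035926,
       -0.00033404,  0.00083633]), 'effort': array([ 3.34150982e-04, -6.58556986e+01,  1.36594824e+00, -4.05564773e+01,
        1.68070273e-02,  1.21286392e-02, -5.78666459e-05]), 'tcp_pos': array([0.22929947, 0.60770432, 0.23041762]), 'orientation': array([-0.40255216,  0.58205317,  0.40182556,  0.5811214 ]), 'wrist_force': array([0.20294732, 0.68109458, 0.5972678 ]), 'moment': array([ 0.02014014,  0.01626027, -0.03928578]), 'grip_width': 0.08545205977997347}
scene {'mtx': array([[450.0494259 ,   0.        , 281.89937787],
       [  0.        , 450.0494259 , 198.36560725],
       [  0.        ,   0.        ,   1.        ]]), 'position': array([1.25190615, 0.4657934 , 1.06971862]), 'orientation': array([ 0.41920329,  0.83360359, -0.3222591 , -0.15975833])}
cup [(array([272., 256.]), 0.61), (array([240., 237.]), 0.59), (array([287., 193.]), 0.57), (array([286., 216.]), 0.36)]
caddy [(array([298., 240.]), 0.73), (array([374., 210.]), 0.62)]
bottle [(array([285., 211.]), 0.92)]
top {'mtx': array([[544.73548228,   0.        , 281.39455099],
       [  0.        , 544.73548228, 211.98217301],
       [  0.        ,   0.        ,   1.        ]]), 'position': array([ 0.27731161, -0.03507189,  1.69240036]), 'orientation': array([ 0.70725796, -0.70010944,  0.07088092, -0.06788841])}
cup [(array([280., 218.]), 0.96), (array([270., 190.]), 0.68), (array([301., 192.]), 0.62)]
caddy [(array([271., 242.]), 0.81), (array([297., 291.]), 0.61), (array([222., 292.]), 0.6)]
bottle [(array([325., 160.]), 0.73), (array([283., 220.]), 0.72), (array([121., 242.]), 0.71), (array([283., 229.]), 0.67)]
0.0187
```

View pics/scene0.png

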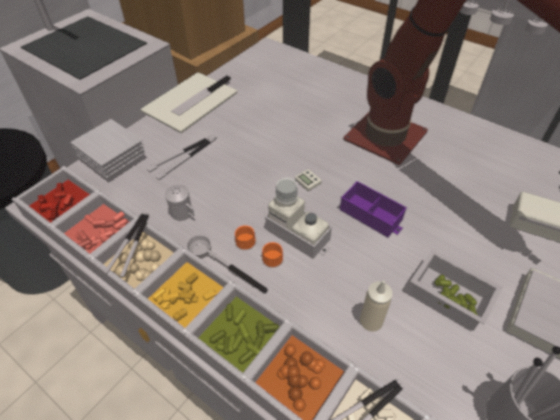

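View pics/top0.png

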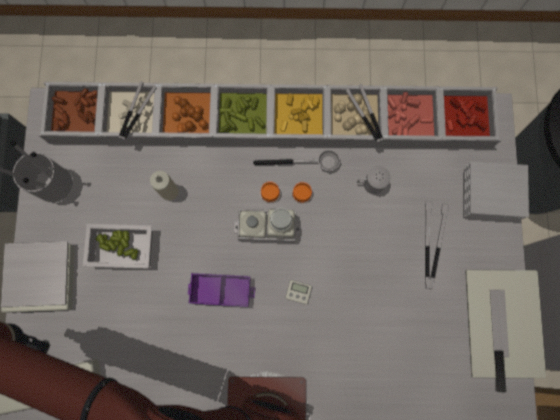

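Candidates for the cup: frosted clear on the bottle (scene 287,193 / top 281,218), orange (scene 245,237 and 272,255). For the caddy: steel (scene 298,230 / top 267,225), purple (scene 374,208). I choose the frosted cup and the steel caddy, and will check them in a crop.

```bash
python3 - <<'E'
from h import *
z=np.load('pics/scene0.npz');t=np.load('pics/top0.npz')
a=cv2.resize(z['im'][165:275,220:350],None,fx=3,fy=3,interpolation=cv2.INTER_CUBIC)
b=cv2.resize(t['im'][140:260,210:350],None,fx=2.75,fy=2.75,interpolation=cv2.INTER_CUBIC)
h=330;o=np.zeros((h,a.shape[1]+b.shape[1],3),np.uint8);o[:a.shape[0],:a.shape[1]]=a[:h];o[:b.shape[0],a.shape[1]:]=b[:h];save('crop0',o)
for n,q in (('scene',z),('top',t)):
    p=q['p'].reshape(-1,3);p=p[q['d'].ravel()>0]
    m=(p[:,2]>0.008)&(p[:,2]<0.3)
    grid=np.zeros((60,100))
    pp=p[m]
    for lo,hi in ((.165,.21),(.14,.165),(.08,.13),(.05,.07)):
        s=pp[(pp[:,2]>lo)&(pp[:,2]<hi)&(pp[:,0]>.4)&(pp[:,0]<.8)&(abs(pp[:,1]+.02)<.2)]
        if len(s):print(n,lo,len(s),np.median(s,0).round(4),s.min(0).round(3),s.max(0).round(3))
    mt=(abs(p[:,2])<.03)&(p[:,0]>.3)&(p[:,0]<.8);print('table z',np.median(p[mt,2]))
p=t['p']
for n,(u,v) in dict(orange1=(270,191),orange2=(302,192),purple=(221,290),timer=(299,291),sq=(160,180),pan=(118,245),shak=(378,178),ladle=(330,161),ladh=(255,162),squat=(252,222),cup=(281,218)).items(): print(n,p[v,u].round(3))
E
```

```text
scene 0.165 371 [ 0.573  -0.0314  0.1845] [ 0.537 -0.065  0.165] [ 0.598 -0.006  0.19 ]
scene 0.14 129 [ 0.5884 -0.0185  0.1534] [ 0.547 -0.061  0.143] [ 0.598 -0.004  0.165]
scene 0.08 1048 [0.5851 0.0025 0.1024] [ 0.529 -0.076  0.08 ] [0.609 0.087 0.13 ]
scene 0.05 555 [0.6044 0.0611 0.0601] [ 0.401 -0.081  0.05 ] [0.615 0.179 0.07 ]
table z -0.000548221785891978
top 0.165 357 [ 0.5609 -0.0389  0.1849] [ 0.534 -0.068  0.166] [ 0.592 -0.011  0.193]
top 0.14 52 [ 0.541  -0.0352  0.1512] [ 0.531 -0.068  0.142] [ 0.574 -0.007  0.165]
top 0.08 830 [0.5545 0.0234 0.1042] [ 0.522 -0.078  0.08 ] [0.603 0.084 0.129]
top 0.05 337 [0.524  0.0451 0.0606] [ 0.4  -0.11  0.05] [0.665 0.18  0.07 ]
table z -0.0003970877036141296
orange1 [ 0.673 -0.004  0.04 ]
orange2 [ 0.669 -0.104  0.046]
purple [0.367 0.141 0.018]
timer [ 0.366 -0.097  0.019]
sq [0.675 0.314 0.153]
pan [0.501 0.463 0.019]
shak [ 0.702 -0.331  0.101]
ladle [ 0.783 -0.196  0.002]
ladh [0.772 0.045 0.018]
squat [0.56  0.046 0.116]
cup [ 0.56  -0.039  0.186]
```

View pics/crop0.png

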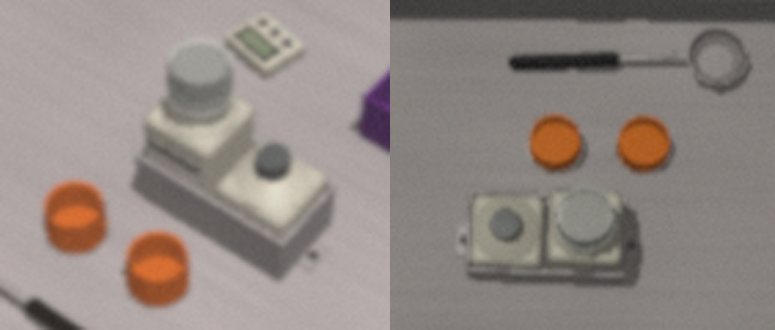

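The crop confirms it: the frosted grey cup sits on the taller bottle, and both orange cups stand on the worktop. Next I fit the cup centre.

```bash
cat >> h.py <<'E'
def circ(s):
    A=np.c_[2*s[:,:2],np.ones(len(s))];x=np.linalg.lstsq(A,(s[:,:2]**2).sum(1),rcond=None)[0];return x[:2],np.sqrt(x[2]+x[:2]@x[:2])
def rel(target_pos,target_jaw_deg):
    """shift in tool axes (mm) & turn (rad) to reach tool down with jaw dir at given world yaw (mod 180)"""
    s=state();T=R.from_quat(s['orientation']).as_matrix()
    a=np.deg2rad(target_jaw_deg);z=np.array([np.cos(a),np.sin(a),0])
    if z@T[:,2]<0:z=-z
    x=np.array([0,0,-1.]);G=np.c_[x,np.cross(z,x),z]
    print('t',round(s['time_s'],3),'tcp',s['tcp_pos'].round(4),'q',s['q'].round(2),'w',round(s['grip_width'],4),'F',s['wrist_force'].round(1))
    print('jaw yaw',np.rad2deg(np.arctan2(T[1,2],T[0,2])).round(1),'tilt',np.rad2deg(np.arccos(-T[2,0])).round(2))
    print('shift tool mm',(T.T@(np.array(target_pos)-s['tcp_pos'])*1000).round(1),'turn',R.from_matrix(T.T@G).as_rotvec().round(3))
E
python3 - <<'E'
from h import *
for n in ('scene','top'):
    q=np.load(f'pics/{n}0.npz');p=q['p'].reshape(-1,3)
    near=(np.hypot(p[:,0]-.562,p[:,1]+.039)<.06)
    s=p[near&(p[:,2]>.182)&(p[:,2]<.196)];h=cv2.minEnclosingCircle((s[:,:2]*1000).astype(np.float32));print(n,len(s),'topdisc mean',s.mean(0).round(4),'enc',h)
    s=p[(p[:,2]>.15)&near&(p[:,2]<.18)];print('side circ',circ(s))
    s=p[(p[:,2]>.075)&(p[:,2]<.125)&(abs(p[:,0]-.56)<.08)&(abs(p[:,1])<.13)];print('shoulders',cv2.minAreaRect((s[:,:2]*1000).astype(np.float32)))
for y in (0,15,90): rel([.563,-.038,.26],y)
E
```

```text
scene 258 topdisc mean [ 0.5671 -0.035   0.1854] enc ((566.8731079101562, -35.94721221923828), 30.309284210205078)
side circ (array([ 0.56705897, -0.03581098]), np.float64(0.02879638914239293))
shoulders ((568.8677978515625, 7.242271423339844), (165.10470581054688, 80.86919403076172), 89.10182189941406)
top 253 topdisc mean [ 0.5631 -0.0379  0.1863] enc ((563.440673828125, -37.708316802978516), 29.002412796020508)
side circ (array([ 0.55981158, -0.03722782]), np.float64(0.025549493749435572))
shoulders ((563.1011352539062, 4.4684906005859375), (165.29994201660156, 80.64976501464844), 88.80325317382812)
t 0.4 tcp [0.2294 0.6081 0.2312] q [-1.31  0.33  0.04  1.47 -0.01  1.34 -0.06] w 0.0855 F [-0.4  0.6 -0. ]
jaw yaw 69.3 tilt 0.02
shift tool mm [ -28.7 -540.2 -486.7] turn [ 1.21 -0.    0.  ]
t 0.4 tcp [0.2294 0.6081 0.2312] q [-1.31  0.33  0.04  1.47 -0.01  1.34 -0.06] w 0.0855 F [-0.4  0.6 -0. ]
jaw yaw 69.3 tilt 0.02
shift tool mm [ -28.7 -540.2 -486.7] turn [ 0.948 -0.     0.   ]
t 0.4 tcp [0.2294 0.6081 0.2312] q [-1.31  0.33  0.04  1.47 -0.01  1.34 -0.06] w 0.0855 F [-0.4  0.6 -0. ]
jaw yaw 69.3 tilt 0.02
shift tool mm [ -28.7 -540.2 -486.7] turn [-0.361 -0.    -0.   ]
```

Request:
move_arm(
  deltas=[
    [85,[-15,-50,-8],[0.09,0,0]],
    [85,[-15,-58,-8],[0.1,0,0]],
    [85,[0,-60,-8],[0.1,0,0]],
    [85,[0,-60,-8],[0.1,0,0]],
    [85,[0,-60,-8],[0.1,0,0]],
  ],
  newtons=20,
)

```text
time_s: 1.02
tcp_pos: [0.4508, 0.4221, 0.2611]
orientation: [-0.247, 0.663, 0.249, 0.662]
wrist_force: [0.7, -0.2, -0.2]
grip_width: 0.0847
```

```bash
python3 -c "
from h import *
rel([.5645,-.037,.26],0)"
```

```text
t 1.025 tcp [0.4508 0.4221 0.2611] q [-1.02  0.25  0.25  1.52 -0.06  1.38 -0.06] w 0.0847 F [ 0.7 -0.2 -0.2]
jaw yaw 41.1 tilt 0.12
shift tool mm [ 3.000e-01 -4.207e+02 -2.159e+02] turn [ 0.717 -0.001 -0.002]
```

Request:
move_arm(
  deltas=[
    [85,[0,-60,-8],[0.1,0,0]],
    [85,[0,-60,-8],[0.1,0,0]],
    [85,[0,-60,-8],[0.1,0,0]],
    [85,[0,-60,-8],[0.1,0,0]],
    [85,[0,-60,-8],[0.1,0,0]],
  ],
)

```text
time_s: 1.65
tcp_pos: [0.5654, 0.1347, 0.2608]
orientation: [-0.07, 0.703, 0.071, 0.704]
wrist_force: [-0.0, 0.5, 1.1]
grip_width: 0.0846
```

```bash
python3 -c "
from h import *
rel([.5645,-.037,.26],0)"
```

```text
t 1.65 tcp [0.5654 0.1347 0.2608] q [-0.73  0.18  0.48  1.62 -0.09  1.36 -0.03] w 0.0846 F [-0.   0.5  1.1]
jaw yaw 11.4 tilt 0.11
shift tool mm [   0.5 -168.1  -34.9] turn [ 0.199  0.001 -0.002]
```

Request:
move_arm(
  deltas=[
    [85,[-10,-57,-10],[0.07,0,0]],
    [85,[-10,-57,-8],[0.065,0,0]],
    [85,[-10,-50,-6],[0.06,0,0]],
    [85,[0,0,0],[0,0,0]],
  ],
)

```text
time_s: 2.15
tcp_pos: [0.5623, -0.0433, 0.2924]
orientation: [0.005, 0.706, -0.004, 0.708]
wrist_force: [-0.2, -0.0, -0.2]
grip_width: 0.0852
```

```bash
python3 - <<'E'
from h import *
i=camera_info('wrist');im,d=read_camera('wrist');p=cloud(i,d);save('w1',im);print(i)
m=masks_of('wrist','cup');print([(x['at'],x['p'],x['region'].sum()) for x in m])
np.savez('pics/w1.npz',d=d,p=p,im=im)
near=(np.hypot(p[...,0]-.5645,p[...,1]+.037)<.06)&(d>0)
s=p[near&(p[...,2]>.17)&(p[...,2]<.2)];print(len(s),s.mean(0) if len(s) else 0)
rel([.5645,-.037,.26],0)
E
```

```text
{'mtx': array([[330.00090132,   0.        , 283.30686974],
       [  0.        , 330.00090132, 206.21568773],
       [  0.        ,   0.        ,   1.        ]]), 'position': array([0.56195298, 0.02062047, 0.43516066]), 'orientation': array([ 9.91523079e-01, -7.14035775e-03,  4.83198765e-04,  1.29733440e-01])}
[([371.5, 214.3], 0.75, np.int64(2193)), ([379.5, 137.1], 0.6, np.int64(2437)), ([282.8, 147.8], 0.47, np.int64(2393)), ([246.1, 93.2], 0.36, np.int64(1385))]
4411 [ 0.56380923 -0.0356129   0.18584616]
t 2.25 tcp [ 0.5624 -0.0383  0.2912] q [-0.56  0.14  0.62  1.61 -0.08  1.42  0.06] w 0.0849 F [0.8 0.6 0.6]
jaw yaw -0.3 tilt 0.13
shift tool mm [31.2  1.2  2. ] turn [-0.006  0.001 -0.002]
```

View pics/w1.png

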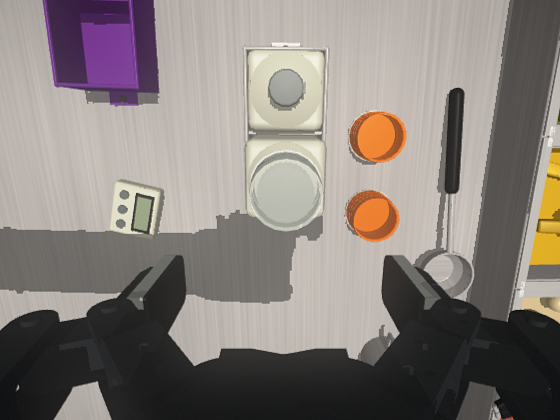

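```bash
python3 - <<'E'
from h import *
i=camera_info('wrist');im,d=read_camera('wrist');p=cloud(i,d)
np.savez('pics/w2.npz',d=d,p=p,im=im)
near=(np.hypot(p[...,0]-.5645,p[...,1]+.037)<.06)&(d>0)
s=p[near&(p[...,2]>.18)&(p[...,2]<.2)];print(len(s),s.mean(0),cv2.minEnclosingCircle((s[:,:2]*1000).astype(np.float32)))
s=p[(p[...,2]>.05)&(p[...,2]<.066)&(abs(p[...,0]-.56)<.06)&(abs(p[...,1])<.13)];print('caddy rim',cv2.minAreaRect((s[:,:2]*1000).astype(np.float32)))
rel([.5645,-.037,.26],0)
E
```

```text
4255 [ 0.56376686 -0.03628247  0.18613695] ((563.7955322265625, -37.23185348510742), 29.106653213500977)
caddy rim ((565.4881591796875, 41.7575569152832), (103.32353210449219, 90.56600189208984), 88.80757141113281)
t 2.3 tcp [ 0.5625 -0.0369  0.2909] q [-0.56  0.14  0.61  1.61 -0.08  1.42  0.06] w 0.085 F [-0.3  0.7 -0.2]
jaw yaw -0.2 tilt 0.13
shift tool mm [30.9 -0.1  2. ] turn [-0.004  0.    -0.002]
```

Request:
move_arm(
  deltas=[
    [85,[45,0,1],[0,0,0]],
    [85,[45,0,0],[0,0,0]],
    [85,[30,0,0],[0,0,0]],
    [85,[8,0,0],[0,0,0]],
    [85,[0,0,0],[0,0,0]],
  ],
)

```text
time_s: 2.92
tcp_pos: [0.5645, -0.0268, 0.1587]
orientation: [-0.003, 0.707, 0.006, 0.707]
wrist_force: [0.3, 0.3, 0.9]
grip_width: 0.0846
```

```bash
python3 -c "
from h import *
rel([.5638,-.0367,.151],0)"
```

```text
t 2.925 tcp [ 0.5645 -0.0268  0.1587] q [-0.54  0.23  0.59  1.79 -0.15  1.16  0.11] w 0.0846 F [0.3 0.3 0.9]
jaw yaw 0.7 tilt 0.22
shift tool mm [ 7.7 -9.9 -0.8] turn [ 0.012 -0.    -0.004]
```

Request:
move_arm(
  deltas=[
    [85,[4,-10,-0.5],[0.01,0,0]],
    [85,[3,0,0],[0,0,0]],
    [85,[0,0,0],[0,0,0]],
  ],
)

```text
time_s: 3.3
tcp_pos: [0.5658, -0.0372, 0.154]
orientation: [0.001, 0.706, 0.002, 0.708]
wrist_force: [0.4, -0.0, -0.4]
grip_width: 0.0848
```

```bash
python3 -c "
from h import *
rel([.5638,-.0367,.151],0)"
```

```text
t 3.3 tcp [ 0.5658 -0.0372  0.154 ] q [-0.53  0.24  0.6   1.8  -0.15  1.15  0.12] w 0.0848 F [ 0.4 -0.  -0.4]
jaw yaw 0.1 tilt 0.34
shift tool mm [ 3.   0.5 -2. ] turn [ 0.002  0.004 -0.005]
```

Request:
move_arm(
  deltas=[
    [85,[3,0.5,-2],[0,0.004,-0.005]],
    [85,[0,0,0],[0,0,0]],
    [50,[0,0,0],[0,0,0]],
    [50,[0,0,0],[0,0,0]],
    [50,[0,0,0],[0,0,0]],
  ],
)

```text
time_s: 3.92
tcp_pos: [0.5642, -0.0365, 0.1517]
orientation: [-0.001, 0.707, 0.001, 0.707]
wrist_force: [-1.6, 0.3, 0.3]
grip_width: 0.0582
```

Request:
move_arm(
  deltas=[
    [50,[0,0,0],[0,0,0]],
    [50,[0,0,0],[0,0,0]],
  ],
)

```text
time_s: 4.18
tcp_pos: [0.5642, -0.0365, 0.1517]
orientation: [-0.001, 0.707, 0.001, 0.707]
wrist_force: [0.5, 0.1, 0.8]
grip_width: 0.0585
```

```bash
python3 -c "
from h import *
rel([.5638,-.0367,.151],0)"
```

```text
t 4.175 tcp [ 0.5642 -0.0365  0.1517] q [-0.53  0.24  0.6   1.8  -0.15  1.14  0.12] w 0.0585 F [0.5 0.1 0.8]
jaw yaw 0.1 tilt 0.05
shift tool mm [ 0.7 -0.2 -0.4] turn [0.002 0.001 0.   ]
```

Request:
move_arm(
  deltas=[
    [50,[-10,0,0],[0,0,0]],
    [50,[-15,0,0],[0,0,0]],
    [50,[-25,0,0],[0,0,0]],
    [50,[-25,0,0],[0,0,0]],
    [50,[-10,0,0],[0,0,0]],
  ],
)

```text
time_s: 4.8
tcp_pos: [0.5641, -0.0368, 0.2423]
orientation: [-0.001, 0.707, 0.0, 0.708]
wrist_force: [-0.3, 0.5, -0.5]
grip_width: 0.0582
```

```bash
python3 - <<'E'
from h import *
im,d=read_camera('wrist');save('w3',im);im,d=read_camera('scene')
save('s3',cv2.resize(im[140:280,200:380],None,fx=4,fy=4))
rel([.53,-.21,.24],0)
E
```

```text
t 4.9 tcp [ 0.5641 -0.0367  0.2415] q [-0.55  0.16  0.61  1.69 -0.1   1.32  0.08] w 0.0583 F [ 0.3 -0.6 -1. ]
jaw yaw 0.1 tilt 0.08
shift tool mm [   1.5 -173.2  -34.3] turn [0.001 0.001 0.   ]
```

View pics/s3.png

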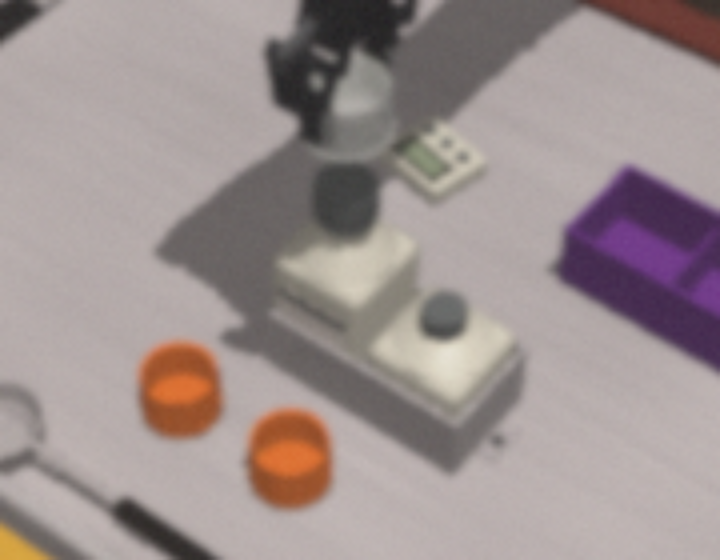

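View pics/w3.png

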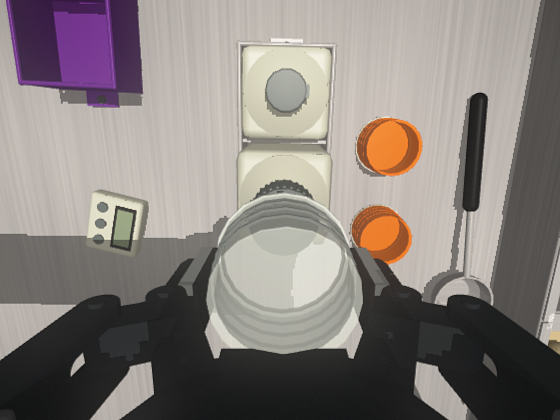

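The cup is held level (crop 355,110) and the dark cap is exposed on the bottle (crop 345,200). The spot at y ≈ -0.21 is bare.

Request:
move_arm(
  deltas=[
    [50,[-5,-35,-4],[0,0,0]],
    [50,[0,-45,-5],[0,0,0]],
    [50,[0,-45,-5],[0,0,0]],
    [50,[0,-35,-5],[0,0,0]],
    [50,[0,-10,0],[0,0,0]],
  ],
)

```text
time_s: 5.52
tcp_pos: [0.5434, -0.209, 0.242]
orientation: [-0.002, 0.709, 0.002, 0.705]
wrist_force: [0.3, 0.7, -0.4]
grip_width: 0.0584
```

```bash
python3 - <<'E'
from h import *
rel([.545,-.21,.008],0)
E
```

```text
t 5.525 tcp [ 0.5434 -0.209   0.242 ] q [-0.32  0.22  0.72  1.65 -0.15  1.33  0.43] w 0.0584 F [ 0.3  0.7 -0.4]
jaw yaw 0.3 tilt 0.27
shift tool mm [234.   -1.1   2.7] turn [ 0.006 -0.005 -0.   ]
```

Request:
move_arm(
  deltas=[
    [50,[40,0,1],[0.004,-0.004,0]],
    [50,[50,0,0],[0,0,0]],
    [50,[50,0,0],[0,0,0]],
    [50,[35,0,0],[0,0,0]],
    [50,[5,0,0],[0,0,0]],
  ],
)

```text
time_s: 6.15
tcp_pos: [0.5446, -0.2048, 0.0545]
orientation: [-0.001, 0.708, 0.002, 0.706]
wrist_force: [-0.7, -0.0, 0.4]
grip_width: 0.058
```

```bash
python3 - <<'E'
from h import *
rel([.545,-.21,.008],0)
E
```

```text
t 6.15 tcp [ 0.5446 -0.2048  0.0545] q [-0.25  0.42  0.66  1.85 -0.3   0.98  0.54] w 0.058 F [-0.7 -0.   0.4]
jaw yaw 0.3 tilt 0.19
shift tool mm [46.4 -5.3  0.5] turn [ 0.004 -0.002 -0.002]
```

Request:
move_arm(
  deltas=[
    [50,[18,-1,0],[0.003,-0.002,0]],
    [50,[15,0,0],[0,0,0]],
    [50,[7,0,0],[0,0,0]],
    [50,[3,0,0],[0,0,0]],
  ],
)

```text
time_s: 6.65
tcp_pos: [0.5469, -0.2053, 0.0113]
orientation: [-0.0, 0.706, 0.002, 0.708]
wrist_force: [0.0, 0.2, -0.4]
grip_width: 0.0582
```

```bash
python3 - <<'E'
from h import *
rel([.545,-.21,.007],0)
E
```

```text
t 6.65 tcp [ 0.5469 -0.2053  0.0113] q [-0.22  0.48  0.62  1.87 -0.35  0.9   0.58] w 0.0582 F [ 0.   0.2 -0.4]
jaw yaw 0.1 tilt 0.24
shift tool mm [ 4.3 -4.8 -1.9] turn [ 0.003  0.003 -0.002]
```

Request:
move_arm(
  deltas=[
    [50,[2,0,-0.5],[0,0.003,0]],
    [50,[2,0,0],[0,0,0]],
    [50,[1,0,0],[0,0,0]],
  ],
)

```text
time_s: 7.02
tcp_pos: [0.5472, -0.2056, 0.007]
orientation: [-0.0, 0.706, 0.002, 0.708]
wrist_force: [0.8, 0.2, -0.8]
grip_width: 0.0584
```

```bash
python3 - <<'E'
from h import *
rel([.545,-.21,.007],0)
i=camera_info('wrist');im,d=read_camera('wrist');save('w4',im)
im,d=read_camera('scene');save('s4',cv2.resize(im[110:230,170:330],None,fx=4,fy=4))
E
```

```text
t 7.025 tcp [ 0.5472 -0.2056  0.007 ] q [-0.22  0.48  0.62  1.87 -0.36  0.89  0.58] w 0.0584 F [ 0.8  0.2 -0.8]
jaw yaw 0.1 tilt 0.17
shift tool mm [ 0.  -4.4 -2.2] turn [ 0.002  0.002 -0.002]
```

View pics/s4.png

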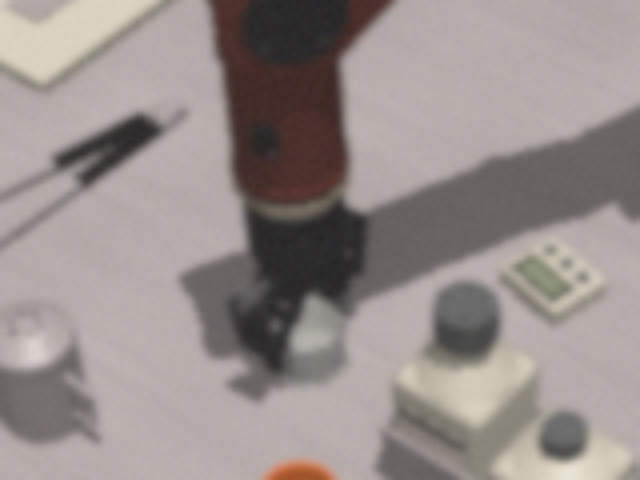

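Request:
move_arm(
  deltas=[
    [50,[2,0,0],[0,0,0]],
    [50,[1,0,0],[0,0,0]],
  ],
)

```text
time_s: 7.38
tcp_pos: [0.5475, -0.2061, 0.0059]
orientation: [0.0, 0.706, 0.002, 0.708]
wrist_force: [-6.6, 3.4, 13.2]
grip_width: 0.0584
```

Request:
move_arm(
  deltas=[
    [66,[-0.5,0,0],[0,0,0]],
    [75,[0,0,0],[0,0,0]],
    [85,[0,0,0],[0,0,0]],
    [85,[0,0,0],[0,0,0]],
    [85,[0,0,0],[0,0,0]],
  ],
)

```text
time_s: 8.0
tcp_pos: [0.5478, -0.2061, 0.0066]
orientation: [0.0, 0.706, 0.002, 0.708]
wrist_force: [0.2, -0.0, 0.3]
grip_width: 0.0848
```

```bash
python3 - <<'E'
from h import *
rel([.545,-.21,.09],0)
im,d=read_camera('wrist');save('w5',im)
E
```

```text
t 8.0 tcp [ 0.5478 -0.2061  0.0066] q [-0.22  0.49  0.62  1.87 -0.36  0.89  0.58] w 0.0848 F [ 0.2 -0.   0.3]
jaw yaw 0.1 tilt 0.26
shift tool mm [-83.4  -3.7  -2.5] turn [ 0.002  0.004 -0.003]
```

View pics/w5.png

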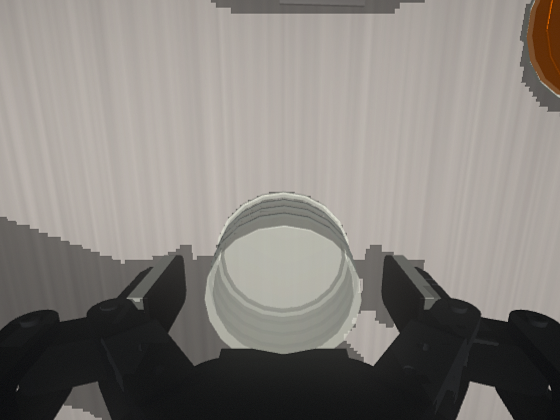

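The cup stands free between the open fingers (285,270), with a gap on both sides. I lift straight up.

Request:
move_arm(
  deltas=[
    [85,[-20,0,0],[0,0,0]],
    [85,[-40,0,0],[0,0,0]],
    [85,[-55,0,0],[0,0,0]],
    [85,[-60,0,0],[0,0,0]],
    [85,[-50,0,0],[0,0,0]],
  ],
)

```text
time_s: 8.68
tcp_pos: [0.5445, -0.207, 0.24]
orientation: [0.001, 0.707, 0.001, 0.707]
wrist_force: [1.2, 0.9, 0.0]
grip_width: 0.0848
```

```bash
python3 - <<'E'
from h import *
i=camera_info('wrist');im,d=read_camera('wrist');p=cloud(i,d);save('w6',im)
s=p[(np.hypot(p[...,0]-.5475,p[...,1]+.206)<.06)&(d>0)&(p[...,2]>.03)&(p[...,2]<.06)];print(len(s),s.mean(0),s[:,2].std())
rel([.5645,-.037,.26],-30)
E
```

```text
2379 [ 0.54670964 -0.2056145   0.04108044] 0.0014448732026641278
t 8.725 tcp [ 0.5468 -0.2084  0.2468] q [-0.34  0.22  0.74  1.64 -0.16  1.33  0.43] w 0.085 F [ 2.5 -2.1  5.9]
jaw yaw -0.1 tilt 0.42
shift tool mm [-12.9 171.4  17.6] turn [ 0.523  0.007 -0.003]
```

View pics/w6.png

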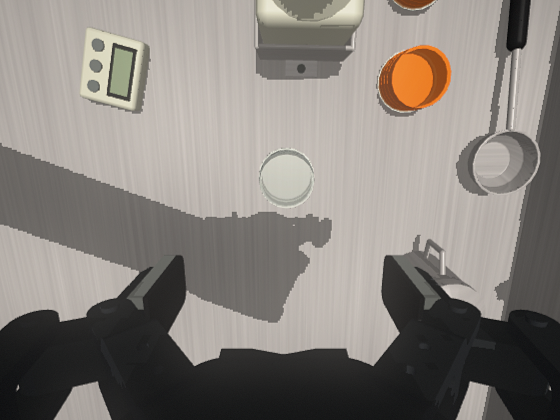

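The cup stands at (0.547, -0.206), with its closed top at 41 mm, so it is flat on the worktop. Now to the cap.

Request:
move_arm(
  deltas=[
    [85,[-10,30,4],[0.1,0,0]],
    [85,[-10,40,4],[0.12,0,0]],
    [85,[0,40,0],[0.12,0,0]],
    [85,[0,35,-5],[0.1,0,0]],
    [85,[0,10,-5],[0.05,0,0]],
  ],
)

```text
time_s: 9.35
tcp_pos: [0.5759, -0.054, 0.2768]
orientation: [0.182, 0.678, -0.178, 0.69]
wrist_force: [-0.1, -0.8, -0.0]
grip_width: 0.085
```

Request:
move_arm(
  deltas=[
    [85,[0,0,0],[0,0,0]],
    [85,[0,0,0],[0,0,0]],
  ],
)

```text
time_s: 9.6
tcp_pos: [0.5757, -0.0542, 0.2782]
orientation: [0.181, 0.678, -0.177, 0.691]
wrist_force: [-0.5, -0.2, -0.8]
grip_width: 0.0853
```

```bash
python3 - <<'E'
from h import *
rel([.5640,-.037,.26],-30)
for k in range(2):
    i=camera_info('wrist');im,d=read_camera('wrist');p=cloud(i,d)
    s=p[(np.hypot(p[...,0]-.564,p[...,1]+.037)<.06)&(d>0)&(p[...,2]>.176)&(p[...,2]<.195)];print(len(s),s.mean(0),cv2.minEnclosingCircle((s[:,:2]*1000).astype(np.float32)))
save('w7',im)
rel([.5640,-.037,.26],-30)
E
```

```text
t 9.6 tcp [ 0.5757 -0.0542  0.2782] q [-0.6   0.17  0.71  1.62 -0.12  1.38 -0.39] w 0.0853 F [-0.5 -0.2 -0.8]
jaw yaw -29.3 tilt 1.12
shift tool mm [ 18.    9.1 -18.9] turn [ 0.011  0.016 -0.011]
2924 [ 0.56412093 -0.03707402  0.1831331 ] ((563.600830078125, -37.692626953125), 23.275909423828125)
2926 [ 0.56411882 -0.03700981  0.1831134 ] ((563.37890625, -37.82244110107422), 23.42233657836914)
t 9.7 tcp [ 0.5757 -0.0544  0.2781] q [-0.6   0.17  0.71  1.62 -0.12  1.37 -0.39] w 0.0847 F [0.5 0.1 0.5]
jaw yaw -29.4 tilt 1.11
shift tool mm [ 17.9   9.2 -19. ] turn [ 0.011  0.016 -0.011]
```

View pics/w7.png

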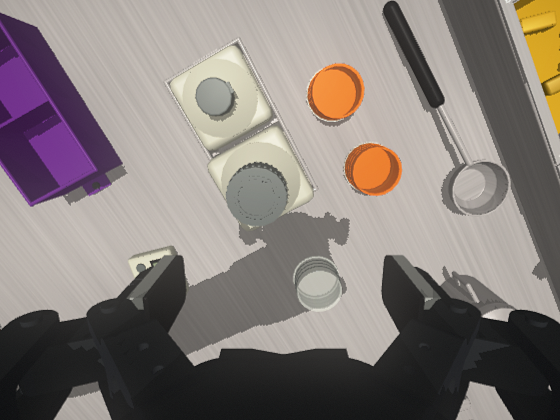

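Request:
move_arm(
  deltas=[
    [85,[10,9,-19],[0.01,0.015,-0.01]],
    [85,[30,0,0],[0,0,0]],
    [85,[30,0,0],[0,0,0]],
    [85,[0,0,0],[0,0,0]],
  ],
)

```text
time_s: 10.2
tcp_pos: [0.5634, -0.0407, 0.2072]
orientation: [0.184, 0.682, -0.184, 0.683]
wrist_force: [0.1, -0.9, 0.3]
grip_width: 0.085
```

```bash
python3 - <<'E'
from h import *
rel([.5640,-.0373,.152],-30)
E
```

```text
t 10.2 tcp [ 0.5634 -0.0407  0.2072] q [-0.61  0.2   0.7   1.74 -0.13  1.25 -0.41] w 0.085 F [ 0.1 -0.9  0.3]
jaw yaw -30.2 tilt 0.13
shift tool mm [55.2  3.2 -1.3] turn [-0.003  0.002 -0.001]
```

Request:
move_arm(
  deltas=[
    [85,[20,3,-1],[0,0,0]],
    [85,[20,0,0],[0,0,0]],
    [85,[12,0,0],[0,0,0]],
    [85,[3,0,0],[0,0,0]],
    [85,[0,0,0],[0,0,0]],
  ],
)

```text
time_s: 10.82
tcp_pos: [0.5672, -0.0403, 0.1568]
orientation: [0.186, 0.679, -0.184, 0.685]
wrist_force: [-0.4, 0.8, 0.2]
grip_width: 0.0846
```

```bash
python3 - <<'E'
from h import *
rel([.5640,-.0373,.152],-30)
E
```

```text
t 10.825 tcp [ 0.5672 -0.0403  0.1568] q [-0.6   0.25  0.69  1.8  -0.17  1.15 -0.38] w 0.0846 F [-0.4  0.8  0.2]
jaw yaw -30.3 tilt 0.51
shift tool mm [ 4.8  0.9 -4.3] turn [-0.006  0.007 -0.005]
```

Request:
move_arm(
  deltas=[
    [85,[5,1,-4.3],[-0.005,0.007,-0.005]],
    [85,[0,0,0],[0,0,0]],
  ],
)

```text
time_s: 11.08
tcp_pos: [0.5644, -0.037, 0.1525]
orientation: [0.183, 0.683, -0.183, 0.683]
wrist_force: [-0.3, 0.7, -0.4]
grip_width: 0.0849
```

```bash
python3 - <<'E'
from h import *
rel([.5640,-.0373,.152],-30)
E
```

```text
t 11.075 tcp [ 0.5644 -0.037   0.1525] q [-0.6   0.25  0.68  1.8  -0.17  1.15 -0.38] w 0.0849 F [-0.3  0.7 -0.4]
jaw yaw -30.0 tilt 0.06
shift tool mm [ 0.5 -0.5 -0.2] turn [-0.001  0.001 -0.   ]
```

Request:
move_arm(
  deltas=[
    [35,[0,0,0],[0,0,0]],
    [35,[0,0,0],[0,0,0]],
    [35,[0,0,0],[0,0,0]],
    [35,[0,0,0],[0,0,0]],
    [35,[0,0,0],[0,0,0]],
  ],
  newtons=60,
)

```text
time_s: 11.7
tcp_pos: [0.5643, -0.0367, 0.1533]
orientation: [0.183, 0.683, -0.183, 0.683]
wrist_force: [-1.6, 0.5, 1.7]
grip_width: 0.045
```

```bash
python3 - <<'E'
from h import *
rel([.5640,-.0373,.146],-30)
im,d=read_camera('wrist');save('w8',im)
E
```

```text
t 11.7 tcp [ 0.5643 -0.0367  0.1533] q [-0.6   0.25  0.68  1.8  -0.17  1.15 -0.38] w 0.045 F [-1.6  0.5  1.7]
jaw yaw -30.0 tilt 0.07
shift tool mm [ 7.3 -0.7  0. ] turn [-0.     0.001 -0.001]
```

View pics/w8.png

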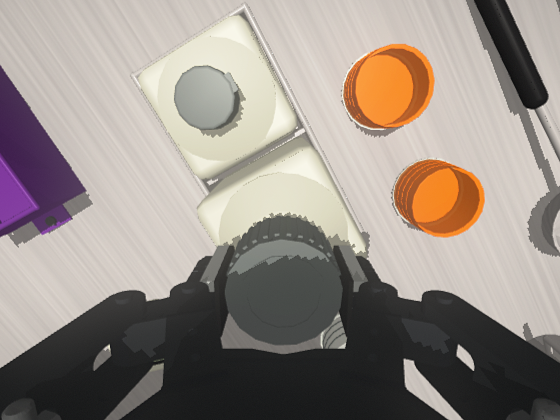

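The cap is between the pads (285,290), gripped at 45 mm. Now I press it.

Request:
move_arm(
  deltas=[
    [35,[3,0,0],[0,0,0]],
    [35,[3,0,0],[0,0,0]],
    [35,[2,0,0],[0,0,0]],
  ],
)

```text
time_s: 12.12
tcp_pos: [0.5652, -0.0368, 0.1467]
orientation: [0.184, 0.682, -0.182, 0.684]
wrist_force: [-4.3, 1.6, 11.3]
grip_width: 0.0445
```

Request:
move_arm(
  deltas=[
    [35,[0.8,0,0],[-0.1,0,0]],
    [35,[0.5,0,0],[-0.12,0,0]],
  ],
)

```text
time_s: 12.38
tcp_pos: [0.566, -0.0365, 0.1469]
orientation: [0.106, 0.698, -0.104, 0.701]
wrist_force: [-4.9, 1.7, 11.0]
grip_width: 0.0451
```

```bash
python3 - <<'E'
from h import *
rel([.5642,-.0367,.147],32)
E
```

```text
t 12.375 tcp [ 0.566  -0.0365  0.1469] q [-0.57  0.25  0.65  1.81 -0.17  1.13 -0.16] w 0.0451 F [-4.9  1.7 11. ]
jaw yaw -17.1 tilt 0.31
shift tool mm [-0.1 -0.7 -1.6] turn [-0.857  0.005 -0.002]
```

Request:
move_arm(
  deltas=[
    [35,[0.6,-0.5,-1],[-0.13,0.004,0]],
    [35,[0.6,0,0],[-0.13,0,0]],
    [35,[0.6,0,0],[-0.13,0,0]],
  ],
)

```text
time_s: 12.75
tcp_pos: [0.5662, -0.0365, 0.1476]
orientation: [-0.035, 0.705, 0.038, 0.708]
wrist_force: [-5.3, 1.3, 11.4]
grip_width: 0.0452
```

```bash
python3 - <<'E'
from h import *
rel([.5642,-.0367,.147],32)
E
```

```text
t 12.75 tcp [ 0.5662 -0.0365  0.1476] q [-0.51  0.25  0.59  1.8  -0.16  1.13  0.23] w 0.0452 F [-5.3  1.3 11.4]
jaw yaw 6.0 tilt 0.37
shift tool mm [ 0.6 -0.  -2. ] turn [-0.454  0.005 -0.004]
```

Request:
move_arm(
  deltas=[
    [35,[1.2,0,-1],[-0.13,0.004,-0.003]],
    [35,[0.9,0,0],[-0.13,0,0]],
    [35,[0.8,0,0],[-0.11,0,0]],
  ],
)

```text
time_s: 13.12
tcp_pos: [0.5662, -0.0364, 0.1472]
orientation: [-0.169, 0.685, 0.171, 0.688]
wrist_force: [-4.1, 1.1, 11.6]
grip_width: 0.0448
```

```bash
python3 - <<'E'
from h import *
rel([.5642,-.0367,.147],32)
im,d=read_camera('wrist');save('w9',im)
E
```

```text
t 13.125 tcp [ 0.5662 -0.0364  0.1472] q [-0.47  0.24  0.53  1.8  -0.14  1.13  0.59] w 0.0448 F [-4.1  1.1 11.6]
jaw yaw 27.9 tilt 0.25
shift tool mm [ 0.2  0.6 -1.9] turn [-0.072  0.004 -0.001]
```

View pics/w9.png

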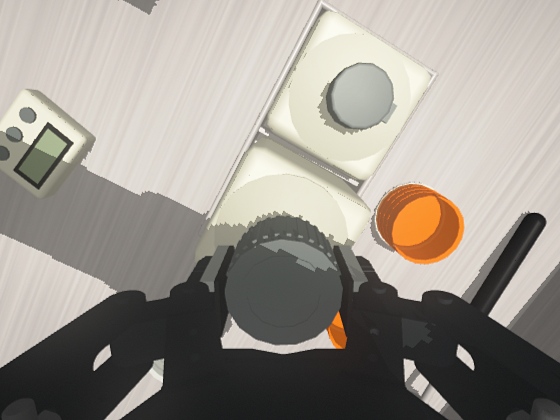

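Request:
move_arm(
  deltas=[
    [35,[0.8,0.5,-1],[-0.08,0.004,0]],
    [35,[0.8,0,0],[0,0,0]],
  ],
)

```text
time_s: 13.42
tcp_pos: [0.5658, -0.0364, 0.1473]
orientation: [-0.2, 0.677, 0.201, 0.679]
wrist_force: [-5.0, 0.4, 11.6]
grip_width: 0.0446
```

Request:
move_arm(
  deltas=[
    [35,[-4,0,0],[0,0,0]],
    [35,[-4,0,0],[0,0,0]],
    [35,[-4,0,0],[0,0,0]],
  ],
)

```text
time_s: 13.8
tcp_pos: [0.5654, -0.0366, 0.1593]
orientation: [-0.2, 0.678, 0.201, 0.678]
wrist_force: [-1.1, 0.2, -2.0]
grip_width: 0.0448
```

```bash
python3 - <<'E'
from h import *
rel([.5642,-.0367,.25],32)
im,d=read_camera('wrist');save('w10',im)
E
```

```text
t 13.8 tcp [ 0.5654 -0.0366  0.1593] q [-0.46  0.23  0.52  1.79 -0.13  1.16  0.67] w 0.0448 F [-1.1  0.2 -2. ]
jaw yaw 33.0 tilt 0.12
shift tool mm [-90.7   0.7  -0.9] turn [ 0.017  0.002 -0.001]
```

View pics/w10.png

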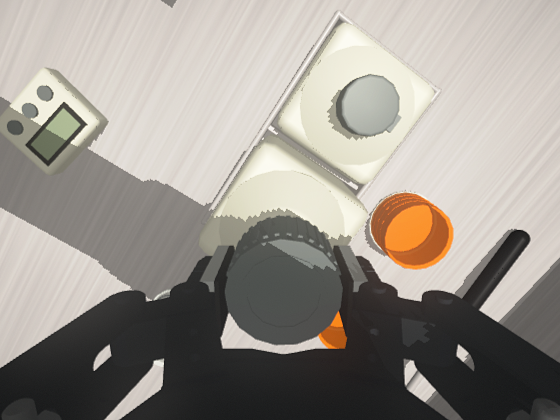

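At 6 mm above the locked height the force is only -2 N, against 5 to 9 N for the bottle's weight, so the cap has released. I continue lifting.

Request:
move_arm(
  deltas=[
    [35,[-5,0,0],[0,0,0]],
    [35,[-5,0,0],[0,0,0]],
  ],
)

```text
time_s: 14.1
tcp_pos: [0.5653, -0.0367, 0.1696]
orientation: [-0.2, 0.678, 0.201, 0.678]
wrist_force: [-0.4, 0.3, -1.0]
grip_width: 0.0452
```

Request:
move_arm(
  deltas=[
    [35,[-10,0,0],[0,0,0]],
    [35,[-20,0,0],[0,0,0]],
    [35,[-30,0,0],[0,0,0]],
    [35,[-30,0,0],[0,0,0]],
    [35,[-12,0,0],[0,0,0]],
  ],
)

```text
time_s: 14.72
tcp_pos: [0.5659, -0.0371, 0.2771]
orientation: [-0.2, 0.677, 0.201, 0.679]
wrist_force: [-0.1, 0.1, -1.6]
grip_width: 0.0448
```

Request:
move_arm(
  deltas=[
    [35,[0,0,0],[0,0,0]],
    [35,[0,0,0],[0,0,0]],
  ],
)

```text
time_s: 14.98
tcp_pos: [0.566, -0.0371, 0.2768]
orientation: [-0.2, 0.677, 0.201, 0.679]
wrist_force: [-0.4, -0.2, 0.8]
grip_width: 0.0447
```

```bash
python3 - <<'E'
from h import *
rel([.5642,-.0367,.265],32)
im,d=read_camera('wrist');save('w11',im)
i=camera_info('scene');im,d=read_camera('scene');save('s11',cv2.resize(im[120:270,190:350],None,fx=4,fy=4)[:600])
p=cloud(i,d)
s=p[(np.hypot(p[...,0]-.547,p[...,1]+.206)<.05)&(d>0)&(p[...,2]>.03)&(p[...,2]<.06)];print('cup',len(s),s.mean(0) if len(s) else 0)
n=p[(np.hypot(p[...,0]-.564,p[...,1]+.037)<.03)&(d>0)&(p[...,2]>.1)&(p[...,2]<.2)];print('neck',len(n),n.mean(0),n[:,2].max())
c=p[(np.hypot(p[...,0]-.564,p[...,1]+.037)<.03)&(d>0)&(p[...,2]>.22)];print('cap zmin',np.percentile(c[:,2],[1,5,50]))
E
```

```text
t 14.975 tcp [ 0.566  -0.0371  0.2768] q [-0.49  0.14  0.53  1.63 -0.08  1.39  0.63] w 0.0447 F [-0.4 -0.2  0.8]
jaw yaw 32.9 tilt 0.2
shift tool mm [11.8  1.3 -1.3] turn [0.016 0.003 0.   ]
cup 232 [ 0.55249809 -0.20219662  0.03956268]
neck 320 [ 0.57154834 -0.03132078  0.14621408] 0.17268607990267248
cap zmin [0.27961239 0.2868558  0.67838006]
```

View pics/s11.png

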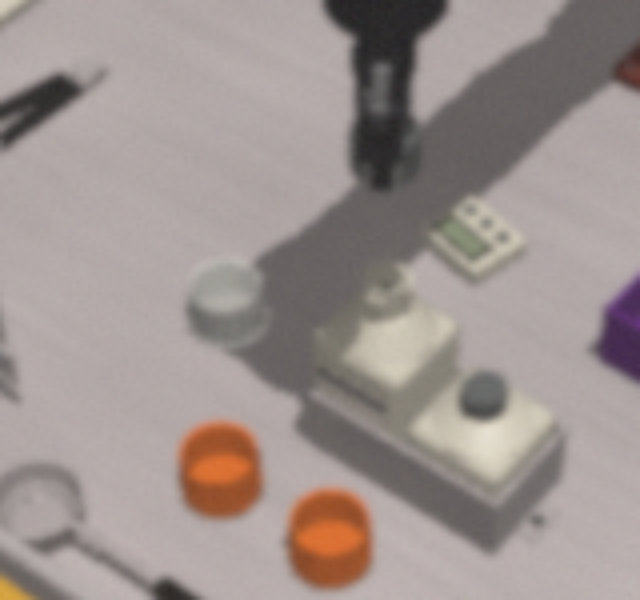

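View pics/w11.png

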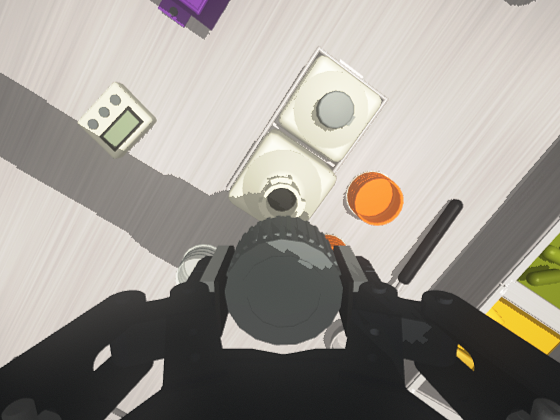

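The neck is open (wrist 282,195), the cap is held above it, and the cup stands on the worktop (scene crop 228,300). I hand in.

```bash
python3 -c "
from station import *
print(close_job())"
```

```text
the job is handed in; nothing more can be done
None
```

The job is done and handed in after about 15 s; no verdict was reported.

- **Cup:** I lifted it off and stood it mouth down on the worktop at about (0.547, -0.206). Its top measured about 41 mm high, so it stands flat, roughly 0.21 m from the caddy's centre.
- **Cap:** I gripped it at 60 N and pressed it about 6 mm, at about 11 N. I then turned it about 63° anticlockwise and lifted it off. The force stayed around -2 N or less during the lift, so the bottle was not pulled along.
- **Last checks:**
  - The cap is held at 45 mm opening, and the gripper is within 0.2° of level.
  - By tool position, the cap's underside is about 106 mm above the neck and about 2 mm off sideways.
  - The pictures show the bottle seated and the neck open. No bystander in view looked disturbed, though I did not measure them.
- **Small disagreements:**
  - The scene camera placed the cup about 6 mm away from the wrist camera's reading, probably because it sees only one side of it.
  - It also read the neck top at 172.7 mm, against an expected 170.5 mm, about the size of the calibration error.

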